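# Clear the lid alarm on a microplate shaker

## Task

The plate shaker on the bench has stopped with a lid alarm. Using the fingertips only to push, swing its open lid gently down until it is fully shut; then reach into the round recess in its front panel, press the sunken orange reset key all the way down, keep it down for a good two seconds and let it spring back. Do not throw the lid wide open or press the raised green start key, and neither pick up nor push about the things lying around the shaker.

Things in the scene. Friction and masses are not known exactly. Their poses are not given: they have to be found in the camera images.
- shaker: White plate shaker, light blue band at its foot, fixed; 270 deep (x) x 260 wide (y) x 108 mm high, lid shut. Origin: centre of underside on the bench; own x from front panel to rear hinge, y to the left seen from the front, z up. The panel spans x -135 to -40 mm and slopes 12 deg down to the front (face 65 mm high at x=-135, 85 at x=-40); its outward normal is (-0.208, 0, 0.978).
- recess_mouth (a point): Centre of the mouth of the round recess, level with the panel's sloping face, at (-87.5, 75, 74.9) mm in the shaker's frame (on its left; a dark display is on the right). The recess is 46 mm across, 21 mm deep, straight-walled, its axis along the panel's normal. A thin grey rim surrounds it; a small red alarm lamp stands beside it.
- reset_key_top (a point): Centre of the top of the orange reset key in the recess: a round cap 24 mm across, standing 7 mm above the recess floor, so its top is 14 mm below the panel's face. It moves with the key.
- reset_key (a joint): Travel of the reset key in m along the panel's inward normal: 0 is released, 0.005 fully down. Spring return: starts to move at about 1.2 N, fully down at 4 N. Counts as down above 0.0042.
- lid (a joint): Lid angle in rad: 0 is shut (frame level, resting on the housing), growing as the lid's front edge rises; past 1.05 is wide open. The hinge is stiff: the lid stays where it is left; a push of 1 to 5 N at the front edge moves it. It starts between 0.5 and 0.95.
- lid_hinge (a point): Middle of the lid's hinge line at the rear of the shaker, at (125, 0, 88) mm in the shaker's frame; the hinge line runs along the shaker's y.
- lid_front (a point): Point on the lid's top face, mid-width, in the middle of its 38 mm deep solid front bar; moves with the lid. With the lid shut it lies 146 mm in front of the hinge line and 20 mm above it. The lid is a white frame 256 mm wide, 20 mm thick, reaching 165 mm forward of the hinge, with a clear window and, on its front edge, a light blue finger tab 70 mm wide projecting 13 mm.
- start_key (a joint): Travel of the start key in m: 0 released, 0.003 fully down (spring, 3 N). Must stay released.
- start_key_top (a point): Centre of the top of the raised round green start key, 20 mm across, standing 6 mm proud of the panel, 63 mm to the right of the recess's centre.
- plate_kit: Loose white 96-well plate in a dark blue holder, 85.5 x 127.8 x 24 mm (x, y, z), 120 g, beside the shaker. Origin: centre of the underside.
- tip_box: Loose pipette tip box, pale grey with a blue well deck, 85.5 x 127.8 x 52 mm, 180 g, beside the shaker. Origin: centre of the underside.
- bottle: Loose amber bottle with a blue cap, 44 mm across, 85 mm high, beside the shaker's front right. Origin: centre of the underside.
- marker: Loose black marker pen with a blue cap, 135 mm long (own x), 16 mm thick, lying on the bench in front of the shaker. Origin: on the bench under its middle.

How it is judged (in metres and radians):
On the way, in this order (a step that is already met when the one before it is completed fails the run):
1. the lid is fully shut (value of joint lid below 0.02 rad), for 0.2 s.
2. with the lid shut, the reset key is held all the way down (value of joint reset_key above 0.0042 m and value of joint lid below 0.02 rad), for 1.7 s.
At the end, for the whole second after the job is handed in: The lid is shut (below 0.02 rad, about 3 mm at its front edge); the reset key, after being held down (past 4.2 of 5 mm) for at least 1.7 s with the lid shut, has sprung back (below 0.8 mm); the start key is released; the plate, tip box, bottle and marker are within 15 mm of where they began (value of joint lid below 0.02 rad and value of joint each of reset_key, start_key below 0.0008 m and distance of each of plate_kit, tip_box, bottle, marker from where it was at the start of the episode below 0.015 m); the robot touches nothing.
It fails at once if the green start key is pressed (value of joint start_key above 0.0015 m).
It fails at once if the lid is slammed (faster than 2.5 rad/s as it comes home) (value of joint lid below 0.15 rad and velocity of joint lid below -2.5 rad/s).
It fails at once if the lid is thrown wide open (value of joint lid above 1.05 rad).
It fails at once if a thing beside the shaker is knocked, carried or lifted by more than 15 mm (distance of any of plate_kit, tip_box, bottle, marker from where it was at the start of the episode above 0.015 m).
It also fails if it takes over 48 s, if anything falls off the work surface, if the arm or the gripper's body presses on something with over 40 N, if the wrist force passes 120 N, or if a joint passes its speed limit or range.

## Robot

A 6-joint arm with a two-finger parallel gripper is mounted at the origin on the work surface. World frame = base frame: x ahead of the robot, y to its left, z up, the work surface at z = 0. Lengths are in mm, angles in rad, forces in N, time in s.
With the tool pointing down it reaches from about 275 to 750 mm from the base axis. Payload 10.2 kg.
Tool frame: the origin (TCP) lies on the centre line of the jaws, within the pads' length; the fingertips stand 25 mm ahead of it and the grasp point (between the pads) lies 6 mm ahead of it (manip.tcp_to_tips is the distance from the TCP to the fingertips, in mm); z points along the fingers, y is the line along which they close (so a half turn about z gives the same grasp; the last joint's range is limited). The gripper opens to 88 mm and grips with 3 to 60 N. Pads are 18 mm wide; open, the fingers measure 123 mm over their backs; the gripper's body (75 mm by 187 mm) begins 45 mm behind the grasp point.
Start: joints at [-1.473, 0.313, 1.498, -0, 1.331, -0.223], TCP at [165.533, -498.227, 263.72] pointing down, gripper open.
Joint ranges: [-2.94, 2.94], [-0.97, 2.17], [0.19, 2.56], [-1.23, 4.37], [0.02, 3.11], [-2.88, 2.88]. Speed limits (rad/s): [2.39, 2.39, 3.01, 3.14, 3.14, 3.14].

## Interface

Orientations are given as a rotation vector (axis times angle).
In Python, from plant import manip gives the robot as it stands. The module is installed in compiled form; this text tells all that it offers.
- The arm moves only by the tool servo_tool, never from a script. Its argument "rows" is a list of rows, each a list of 7 numbers: the shift along the tool's x, y, z in cm, then the turn, a rotation vector about the tool's x, y, z in degrees, then the opening in per cent of the stroke, from 0 (shut) to 100 (fully open). A call has exactly 8 rows; each row is the pose to reach, as a shift and turn from the pose commanded when the call began, along the tool's axes at that moment; what a row does not reach only later rows make up. A row lasts 1/10 s, in which the tool goes at most 50 mm and 8.59 degrees, less where a joint would pass 70% of its speed; a pose out of reach is approached as far as the arm can. A call with a gripper value outside its range is refused whole. The fingers move at their own pace and stop on an object; "grip_force" is the grip in N (left out, the last holds). Time passes only in rows, so rows that repeat a pose let the fingers close, or fill a call up. It gives the time, the measured TCP pose, the force, the opening and the grip force at its end, in the units of the state.
- manip.state(): the state, without advancing time (a new reading comes with each control period).
- manip.read_camera(name): name is "scene" or "top"; returns (picture, depth): 400x640x3 uint8, red, green, blue; 400x640 float32, mm along the optical axis (not along the pixel's ray), 0 where there is no reading.
- manip.camera_params(name): a dict with "vfov" (degrees; the focal length in pixels is half the picture's height over the tangent of half this angle, whatever the lens; pixels are square), "cx", "cy" (the principal point, pixels), "T" (4x4, takes a point from camera to world coordinates). Camera axes: x right, y down, z forward; pixel columns grow to the right and rows downward; lengths in mm; the calibration is good to about 2 mm. A picture is of the moment at which its call begins. camera_params takes no time and is no camera call.
- manip.finish_job(): hands the job in; it is judged then, once.
The state is a dict: "time": time; "joint_pos": joint angles; "joint_velocities": joint speeds; "joint_efforts": joint torques, N m; "position": TCP position; "ee_rot": TCP orientation; "contact_force": force on the tool from outside, world axes, zero at the start; "moment": the same for the moment, N m; "opening": finger opening in mm; "finger_force": force on a finger pad.
Only numpy, scipy, OpenCV 4.12 (cv2) and the standard library are available. Lean on these libraries where they do the work, as an engineer would, in place of code of your own. Each camera call takes 0.05 s, during which the arm holds its last target. There are 200 camera calls.

## Working session

There is one attempt and no reset: what is moved stays moved. The work goes in short steps, Python scripts to look and compute and a tool call to move; the robot and the scene stay as the last step left them, time stands still between calls to the robot, and variables do not carry over. Pictures are saved under pics/ and viewed, at most 10 in all, crops included, and the job is handed in when it is done.

Besides the shell and the picture viewer there is one more tool, called after "Request:" as name([rows], argument=value, ...), one row to a line, values as JSON. servo_tool: Moves the arm, as the interface text tells. Its arguments: {"type":"object","properties":{"rows":{"type":"array","items":{"type":"array","items":{"type":"number"}}},"grip_force":{"type":"number"}},"required":["rows"]}

```bash
mkdir -p pics; cat > h.py <<'E'
import numpy as np, cv2
from plant import manip
from scipy.spatial.transform import Rotation as R
def cam(n):
    p,d=manip.read_camera(n); c=manip.camera_params(n); return p,d,c
def pts(d,c):
    f=200/np.tan(np.radians(c['vfov'])/2); v,u=np.mgrid[:400,:640]
    P=np.stack([(u-c['cx'])/f*d,(v-c['cy'])/f*d,d],-1)
    T=np.array(c['T']); return P@T[:3,:3].T+T[:3,3]
E
python3 - <<'E'
from h import *
for n in('scene','top'):
    p,d,c=cam(n); cv2.imwrite(f'pics/{n}0.png',p[:,:,::-1]); np.savez(n+'0.npz',p=p,d=d,P=pts(d,c)); print(n,c)
s=manip.state();print(s)
E
```

```text
scene {'vfov': 55.01609089293771, 'cx': 324.19165218529884, 'cy': 208.59282281858188, 'T': array([[-8.16857867e-01,  4.47500083e-01, -3.63987503e-01,
         8.33869839e+02],
       [ 5.76837517e-01,  6.32272089e-01, -5.17194823e-01,
         4.20300751e+02],
       [-1.30558719e-03, -6.32436307e-01, -7.74611266e-01,
         6.99187690e+02],
       [ 0.00000000e+00,  0.00000000e+00,  0.00000000e+00,
         1.00000000e+00]])}
top {'vfov': 51.48847949814386, 'cx': 324.56994400592964, 'cy': 200.16708840703936, 'T': array([[-6.28968064e-02, -9.76586145e-01,  2.05726743e-01,
         3.62279294e+02],
       [-9.98018976e-01,  6.18463726e-02, -1.15390716e-02,
         2.57666030e+01],
       [-1.45455536e-03, -2.06044965e-01, -9.78541444e-01,
         9.11102664e+02],
       [ 0.00000000e+00,  0.00000000e+00,  0.00000000e+00,
         1.00000000e+00]])}
{'time': 0.1, 'joint_pos': array([-1.47339014e+00,  3.13402454e-01,  1.49832310e+00,  8.75479318e-06,
        1.33097798e+00, -2.23372882e-01]), 'joint_velocities': array([-0.00173286, -0.00099713, -0.00076036, -0.00066366,  0.00226314,
       -0.00123434]), 'joint_efforts': array([ 2.05510121e-03, -4.02815723e+01, -2.52646816e+01,  6.94368314e-02,
        3.41758342e-02, -6.90213915e-05]), 'position': array([ 165.52208205, -498.04074366,  263.22828378]), 'ee_rot': array([-3.10017738e+00, -5.01540796e-01, -1.23117677e-04]), 'contact_force': array([-0.11263166, -0.82191415,  0.05478421]), 'moment': array([ 0.02338177, -0.03314525, -0.01758333]), 'finger_force': 0.0, 'opening': 88.08302328983572}
```

View pics/scene0.png

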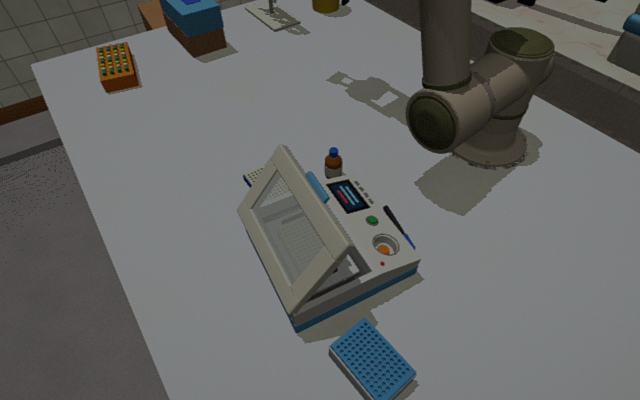

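View pics/top0.png

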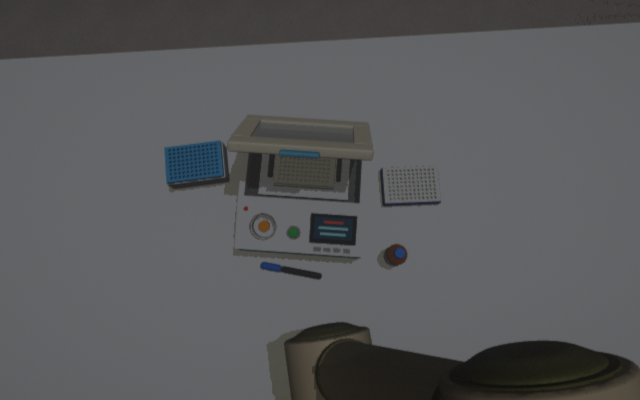

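The scene view shows the lid open with its blue tab at about (317,187), the recess at (385,244), and the green key at (372,220). The top view has the recess at (263,226), green key at (294,232), tab at (300,154), marker at (290,270) and bottle at (396,254).

```bash
python3 - <<'E'
from h import *
for n in('top','scene'):
    z=np.load(n+'0.npz'); p,P=z['p'],z['P']; hsv=cv2.cvtColor(p,cv2.COLOR_RGB2HSV)
    ok=(abs(P[...,1])<450)&(P[...,0]>250)&(P[...,0]<800)&(P[...,2]>3)&(P[...,2]<330)&(z['d']>0)
    for k,lo,hi in(('orange',(5,150,120),(16,255,255)),('green',(50,120,50),(80,255,255)),('blue',(95,90,60),(112,255,255)),('red',(0,170,90),(4,255,255)),('capblue',(112,150,60),(125,255,255))):
        m=cv2.inRange(hsv,lo,hi)*ok
        nn,l,st,ce=cv2.connectedComponentsWithStats(m.astype(np.uint8))
        for i in range(1,nn):
            if st[i,4]>12:
                Q=P[l==i]; print(n,k,st[i,4],ce[i].round(1),np.median(Q,0).round(1),Q.min(0).round(),Q.max(0).round())
z=np.load('top0.npz');P,p=z['P'],z['p']
hsv=cv2.cvtColor(p,cv2.COLOR_RGB2HSV)
# panel white pts
u0,u1,v0,v1=236,358,204,254
Q=P[v0:v1,u0:u1].reshape(-1,3);c=hsv[v0:v1,u0:u1].reshape(-1,3)
Q=Q[(c[:,1]<40)&(Q[:,2]>58)&(Q[:,2]<90)]
A=np.c_[Q[:,:2],np.ones(len(Q))]
w=np.ones(len(Q),bool)
for _ in range(4):
    s=np.linalg.lstsq(A[w],Q[w,2],rcond=None)[0]; w=abs(A@s-Q[:,2])<3
nrm=np.array([-s[0],-s[1],1]);nrm/=np.linalg.norm(nrm);print('panel',s,nrm,w.sum(),'yaw',np.degrees(np.arctan2(-nrm[1],-nrm[0])))
# lid pts in front bar
for v in range(112,162,4): print(v,[P[v,u].round(0).tolist() for u in(240,270,300,330,360)])
# front edge and side edges in panel
for u in range(245,356,15):
    col=P[235:266,u,2]; i=np.where(col>50)[0]; print(u,P[235+i[-1],u].round(1) if len(i) else None)
E
```

```text
top green 60 [292.9 232.4] [475.   83.7  79.4] [468.  75.  75.] [483.  92.  84.]
top blue 1996 [193.4 161.5] [646.2 293.4  51.5] [603. 230.  40.] [690. 356.  57.]
top blue 227 [298.9 153.5] [589.6  56.4 230.6] [582.  24. 222.] [600.  91. 235.]
top blue 82 [399.4 252.7] [ 420.1 -125.4   85.7] [ 412. -135.   82.] [ 430. -116.   90.]
top blue 125 [270.5 266.4] [413.5 140.4  15.3] [405. 119.   9.] [424. 160.  19.]
scene orange 64 [383.2 248.5] [496.9 144.1  60. ] [488. 134.  57.] [506. 154.  63.]
scene green 50 [371.9 219.2] [479.   84.6  77.8] [470.  75.  74.] [486.  94.  81.]
scene blue 43 [333.4 149.8] [ 423.2 -125.1   83.4] [ 414. -136.   81.] [ 433. -115.   86.]
scene blue 248 [316.7 186.3] [594.8  59.2 227.9] [585.  23. 221.] [602.  91. 233.]
scene blue 139 [349.  194.6] [475.8   3.9  76.7] [462. -27.  72.] [487.  31.  80.]
scene blue 50 [408.4 239.8] [414.1 139.2  14.3] [407. 120.  12.] [449. 169.  64.]
scene blue 57 [384.3 282.6] [533.4 195.7  38.8] [485. 189.  33.] [587. 203.  42.]
scene blue 18 [292.1 320.7] [719.9 158.   38.8] [719. 141.  20.] [722. 172.  42.]
scene blue 3539 
[... 1257 characters left out ...]
], [609.0, 2.0, 214.0], [609.0, -52.0, 207.0]]
148 [[609.0, 159.0, 223.0], [605.0, 107.0, 224.0], [601.0, 54.0, 226.0], [598.0, 2.0, 225.0], [596.0, -50.0, 222.0]]
152 [[605.0, 161.0, 214.0], [600.0, 107.0, 219.0], [592.0, 55.0, 231.0], [591.0, 3.0, 224.0], [587.0, -49.0, 227.0]]
156 [[671.0, 203.0, -3.0], [641.0, 125.0, 74.0], [585.0, 55.0, 231.0], [586.0, 3.0, 220.0], [582.0, -49.0, 221.0]]
160 [[660.0, 203.0, -1.0], [632.0, 125.0, 73.0], [627.0, 62.0, 78.0], [623.0, -1.0, 77.0], [627.0, -67.0, 50.0]]
245 [449.  183.7  65.4]
260 [445.1 153.4  64.6]
275 [441.2 123.   64.8]
290 [437.2  92.6  65. ]
305 [433.3  62.4  64.4]
320 [429.3  32.1  65.1]
335 [425.3   1.9  65.9]
350 [421.5 -28.4  64.4]
```

```bash
cat >> h.py <<'E'
def tgt(pos,Rm,s=None):
    s=s or manip.state(); R0=R.from_rotvec(s['ee_rot'])
    d=R0.inv().apply(np.array(pos)-s['position'])/10; r=(R0.inv()*R.from_matrix(Rm)).as_rotvec(degrees=True)
    return d.round(2),r.round(2)
E
python3 - <<'E'
from h import *
s=np.array([0.20505535,-0.03087262,-21.1136319])
s=None
for n in('top','scene'):
    z=np.load(n+'0.npz');P,p=z['P'],z['p'];c=manip.camera_params(n);o=np.array(c['T'])[:3,3]
    m=(np.hypot(P[...,0]-493,P[...,1]-145)<45)&(np.hypot(P[...,0]-493,P[...,1]-145)>28)&(P[...,2]>55)&(P[...,2]<90)&(P[...,0]<515)
    Q=P[m]
    # panel plane with normal fixed at yaw -7.4
    y=np.radians(-7.4);nr=np.array([-.208*np.cos(y),-.208*np.sin(y),.978]);h=np.median(Q@nr);
    D=P-o; t=(h-nr@o)/(D@nr); X=o+D*t[...,None]
    hole=(P@nr<h-3)&(np.hypot(X[...,0]-493,X[...,1]-145)<30)
    C=X[hole]; ct,sz,a=cv2.minAreaRect(C[:,:2].astype(np.float32)) 
    print(n,'h',h.round(2),'hole',hole.sum(),C.mean(0).round(1),(C.min(0)/2+C.max(0)/2).round(1),(C.max(0)-C.min(0)).round(1))
    # local-frame edges
    ex=np.array([np.cos(y),np.sin(y),0]);ey=np.array([-np.sin(y),np.cos(y),0])
    a,b=P@ex,P@ey
    on=(abs(P@nr-h)<5)
    for lo in(430,440,450,460,490,500):
        k=on&(a>lo)&(a<lo+8)&(b>-30)&(b<300); print(lo,b[k].min().round(1),b[k].max().round(1),end=' | ')
    k=[a[on&(b>q)&(b<q+8)&(a>380)&(a<520)].min().round(1) for q in range(20,250,25)];print('front',k)
z=np.load('top0.npz');P,p=z['P'],z['p']
E
```

```text
top h -24.02 hole 396 [491.7 145.1  75.2] [494.4 144.2  75.6] [48.6 49.7 10.1]
430 4.5 261.6 | 440 3.1 262.8 | 450 3.8 262.8 | 460 4.5 261.4 | 490 2.6 261.2 | 500 3.0 262.3 | front [np.float64(421.7), np.float64(421.9), np.float64(422.2), np.float64(420.9), np.float64(421.0), np.float64(421.3), np.float64(421.6), np.float64(422.3), np.float64(422.4), np.float64(422.8)]
scene h -25.71 hole 304 [495.2 146.2  74.1] [495.3 145.5  74.1] [41.3 45.   9. ]
430 1.3 262.9 | 440 2.1 262.7 | 450 2.9 262.4 | 460 2.8 262.7 | 490 1.2 262.6 | 500 2.9 263.0 | front [np.float64(421.9), np.float64(422.5), np.float64(422.7), np.float64(423.9), np.float64(423.0), np.float64(423.6), np.float64(423.3), np.float64(423.3), np.float64(423.1), np.float64(422.5)]<stdin>:10: RuntimeWarning: divide by zero encountered in divide
<stdin>:10: RuntimeWarning: invalid value encountered in multiply
```

```bash
cat >> h.py <<'E'
Y=np.radians(-7.4); ex=np.array([np.cos(Y),np.sin(Y),0]); ey=np.array([-np.sin(Y),np.cos(Y),0]); ez=np.array([0,0,1.])
def W(a,b,z): return a*ex+b*ey+z*ez
RD=np.c_[ex,-ey,-ez]
def lid(th,off=0,b=132.6):
    c,s=np.cos(th),np.sin(th)
    return W(682-146*c+20*s+9+off*s,b,88+146*s+20*c+off*c+25)
E
python3 - <<'E'
from h import *
s=manip.state()
R0=R.from_rotvec(s['ee_rot']).as_matrix()
print(tgt(s['position']+[0,0,57],R0),tgt(W(632,132.6,320),RD))
E
```

```text
(array([ 0.  , -0.01, -5.7 ]), array([-0., -0.,  0.])) (array([ 62.67, -36.94,  -5.62]), array([-0.06, -0.  , 25.78]))
```

Request:
servo_tool([
  [0,0,-5,0,0,0,0],
  [4,-2.4,-5.7,0,0,1.5,0],
  [8,-4.8,-5.7,0,0,3,0],
  [12,-7.2,-5.7,0,0,5,0],
  [16,-9.5,-5.7,0,0,7,0],
  [20,-12,-5.7,0,0,9,0],
  [24,-14.2,-5.7,0,0,10,0],
  [28,-16.6,-5.7,0,0,12,0],
])

```text
time: 0.9
position: [379.8, -250.8, 320.6]
ee_rot: [-3.137, -0.173, 0.0]
contact_force: [0.0, -1.8, 0.9]
opening: 26.2
finger_force: 0.0
```

```bash
python3 -c "
from h import *
s=manip.state();print(s['time'],s['position'],s['joint_pos'],s['opening'],tgt(W(632,132.6,320),RD))"
```

```text
0.9 [ 379.77825845 -250.76745211  320.61008038] [-8.41993341e-01  1.18192621e-01  1.59148855e+00 -6.37012388e-06
  1.43208300e+00  6.18670795e-01] 26.180824095845963 (array([ 29.55, -27.  ,   0.06]), array([-1.000e-02,  1.000e-02,  1.371e+01]))
```

Request:
servo_tool([
  [3.5,-3.2,0,0,0,1.7,0],
  [7,-6.4,0,0,0,3.4,0],
  [11,-10,0,0,0,5.2,0],
  [15,-13.7,0,0,0,7,0],
  [19,-17.4,0,0,0,9,0],
  [23,-21,0,0,0,11,0],
  [27,-24.7,0,0,0,12.5,0],
  [29.5,-27,0,0,0,13.7,0],
])

```text
time: 1.7
position: [639.7, 46.8, 320.3]
ee_rot: [3.135, -0.202, -0.001]
contact_force: [-0.2, -0.8, 0.3]
opening: 0.2
finger_force: 0.0
```

```bash
python3 -c "
from h import *
s=manip.state();print(s['time'],s['position'],s['joint_pos'],s['opening'],tgt(lid(.9,25),RD),tgt(lid(.88,10),RD))
p,d,c=cam('scene');cv2.imwrite('pics/s1.png',p[:,:,::-1])"
```

```text
1.7 [639.65734322  46.7997022  320.34899529] [-1.09273433e-01  5.58571463e-01  9.90284395e-01 -9.37878552e-05
  1.59330990e+00  1.59015581e+00] 0.18823989739571195 (array([ 0.72, -0.38,  6.5 ]), array([0.01, 0.03, 0.03])) (array([-0.72, -0.38,  7.57]), array([0.01, 0.03, 0.03]))
```

View pics/s1.png

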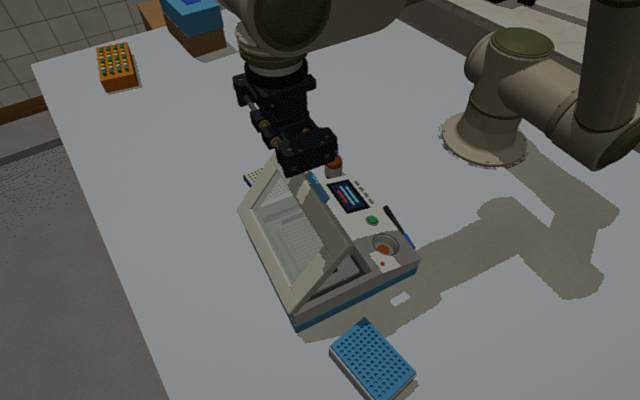

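The gripper hangs over the lid's front bar near (305,160), with nothing touched. Next I descend behind the bar.

Request:
servo_tool([
  [0.7,-0.2,2,0,0,0,0],
  [0.7,-0.2,4,0,0,0,0],
  [0.7,-0.2,6,0,0,0,0],
  [0.7,-0.2,6.5,0,0,0,0],
  [0.3,-0.2,6.8,0,0,0,0],
  [0,-0.2,7.2,0,0,0,0],
  [-0.4,-0.2,7.4,0,0,0,0],
  [-0.7,-0.2,7.6,0,0,0,0],
])

```text
time: 2.55
position: [631.8, 47.8, 245.3]
ee_rot: [3.135, -0.201, 0.002]
contact_force: [-0.2, 0.5, 1.1]
opening: 0.3
finger_force: 0.0
```

```bash
python3 -c "
from h import *
s=manip.state();print(s['contact_force'],s['position'])
for t in (.87,.8,.7,.6,.5,.4,.3,.2,.1,.05,0): print(t,tgt(lid(t,-3),RD)[0])"
```

```text
[-0.1776277   0.5099586   1.06341677] [631.78798084  47.78758585 245.28669656]
0.87 [-1.05 -0.39  0.97]
0.8 [-1.89 -0.39  1.57]
0.7 [-3.01 -0.39  2.52]
0.6 [-4.03 -0.39  3.58]
0.5 [-4.94 -0.39  4.73]
0.4 [-5.73 -0.39  5.97]
0.3 [-6.39 -0.39  7.28]
0.2 [-6.92 -0.39  8.66]
0.1 [-7.3  -0.39 10.07]
0.05 [-7.44 -0.39 10.79]
0 [-7.55 -0.39 11.52]
```

Request:
servo_tool([
  [-0.5,0,0.5,0,0,0,0],
  [-1.0,0,0.95,0,0,0,0],
  [-1.4,0,1.25,0,0,0,0],
  [-1.9,0,1.6,0,0,0,0],
  [-2.5,0,2.05,0,0,0,0],
  [-3.0,0,2.5,0,0,0,0],
  [-3.5,0,3.05,0,0,0,0],
  [-4.0,0,3.6,0,0,0,0],
])

```text
time: 3.35
position: [591.8, 53.0, 208.2]
ee_rot: [-3.135, 0.2, 0.001]
contact_force: [0.7, 0.8, 3.0]
opening: 0.7
finger_force: 1.4
```

```bash
python3 -c "
from h import *
s=manip.state();print(s['contact_force'],s['position'],R.from_rotvec(s['ee_rot']).inv().apply(s['contact_force']))
for t in (.6,.5,.4,.3,.2,.1,.05,0): print(t,tgt(lid(t,-3),RD)[0])
p,d,c=cam('scene');cv2.imwrite('pics/s2.png',p[:,:,::-1])"
```

```text
[0.66600243 0.83839699 2.99815265] [591.81790424  53.0002712  208.22662899] [ 0.55235599 -0.91669132 -2.99832752]
0.6 [ 0.   -0.38 -0.12]
0.5 [-0.9  -0.38  1.03]
0.4 [-1.69 -0.38  2.27]
0.3 [-2.35 -0.38  3.59]
0.2 [-2.87 -0.39  4.96]
0.1 [-3.26 -0.39  6.38]
0.05 [-3.4  -0.39  7.1 ]
0 [-3.5  -0.39  7.82]
```

View pics/s2.png

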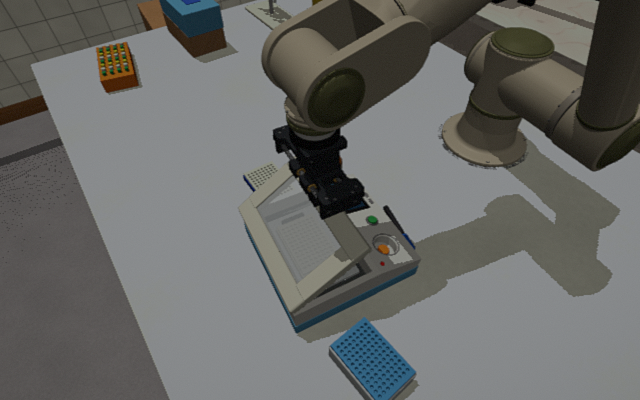

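The lid has come down with the fingers pressing on its bar, at about (335,205). The force is about 3 N, so I carry on along the arc.

Request:
servo_tool([
  [-0.5,0,0.5,0,0,0,0],
  [-0.9,0,1.0,0,0,0,0],
  [-1.3,0,1.6,0,0,0,0],
  [-1.7,0,2.25,0,0,0,0],
  [-2.0,0,2.9,0,0,0,0],
  [-2.35,0,3.6,0,0,0,0],
  [-2.6,0,4.2,0,0,0,0],
  [-2.8,0,4.8,0,0,0,0],
])

```text
time: 4.2
position: [564.2, 56.5, 160.1]
ee_rot: [-3.135, 0.2, 0.001]
contact_force: [-1.0, 0.2, 3.1]
opening: 0.1
finger_force: 1.2
```

```bash
python3 -c "
from h import *
s=manip.state();print(s['contact_force'],s['position'],s['moment'])
for t in (.2,.15,.1,.05,0): print(t,tgt(lid(t,-3),RD)[0])"
```

```text
[-0.99540179  0.16783424  3.05283932] [564.20825012  56.4971023  160.1408077 ] [ 0.03897118  0.16377482 -0.03371244]
0.2 [-0.09 -0.39  0.15]
0.15 [-0.3  -0.39  0.85]
0.1 [-0.48 -0.39  1.57]
0.05 [-0.62 -0.39  2.29]
0 [-0.72 -0.39  3.01]
```

Request:
servo_tool([
  [-0.2,0,0.4,0,0,0,0],
  [-0.3,0,0.8,0,0,0,0],
  [-0.4,0,1.2,0,0,0,0],
  [-0.5,0,1.6,0,0,0,0],
  [-0.6,0,2.0,0,0,0,0],
  [-0.7,0,2.3,0,0,0,0],
  [-0.7,0,2.5,0,0,0,0],
  [-0.7,0,2.7,0,0,0,0],
])

```text
time: 5.0
position: [557.4, 57.3, 133.5]
ee_rot: [-3.135, 0.201, 0.002]
contact_force: [-2.1, 0.4, 3.1]
opening: 0.4
finger_force: 1.2
```

Tips are at z≈108.5, which is nearly shut. I press a little further until the force rises.

Request:
servo_tool([
  [0,0,0.05,0,0,0,0],
  [0,0,0.1,0,0,0,0],
  [0,0,0.15,0,0,0,0],
  [0,0,0.2,0,0,0,0],
  [0,0,0.25,0,0,0,0],
  [0,0,0.3,0,0,0,0],
  [0,0,0.3,0,0,0,0],
  [0,0,0.3,0,0,0,0],
])

```text
time: 5.8
position: [557.5, 57.3, 133.3]
ee_rot: [3.135, -0.2, 0.0]
contact_force: [-13.5, 0.1, 26.0]
opening: 0.5
finger_force: 12.7
```

```bash
cat >> h.py <<'E'
zt=np.array(.208*ex-.978*ez); RP=np.c_[.978*ex+.208*ez,-ey,zt]
M=np.array([493,145.4,75.])
def key(dep): return M+zt*(dep-25)
E
python3 -c "
from h import *
print(tgt(key(-45),RP),tgt(key(-20),RP))"
```

```text
(array([-8.97, -7.92, -1.03]), array([1.000e-02, 1.199e+01, 1.100e-01])) (array([-8.45, -7.92,  1.42]), array([1.000e-02, 1.199e+01, 1.100e-01]))
```

Request:
servo_tool([
  [0,0,-1,0,0,0,0],
  [0,0,-3,0,0,0,0],
  [-2,-2,-4,0,0,0,0],
  [-4,-4,-4,0,3,0,0],
  [-6,-6,-3,0,6,0,0],
  [-8,-7.9,-2,0,9,0,0],
  [-9,-7.9,-1.5,0,12,0,0],
  [-9,-7.9,-1.2,0,12,0,0],
])

```text
time: 6.6
position: [476.7, 147.8, 142.2]
ee_rot: [3.105, -0.196, 0.324]
contact_force: [0.4, 1.0, 0.5]
opening: 0.3
finger_force: 0.0
```

```bash
python3 -c "
from h import *
s=manip.state();print(s['contact_force'],s['position'],tgt(key(-45),RP),tgt(key(-10),RP))
for n in('top','scene'):
    p,d,c=cam(n);cv2.imwrite(f'pics/{n}3.png',cv2.resize(p[100:300,180:500] if n=='top' else p[150:350,230:550],None,fx=2.5,fy=2.5)[:,:,::-1])
    P=pts(d,c);m=(abs(P@ex-540)<10)&(P[...,2]>90)&(P[...,2]<125)&(abs(P@ey-132)<110);print(m.sum(),np.median(P[m][:,2]),P[m][:,2].std())
"
```

```text
[0.37206106 1.04668325 0.51046178] [476.71945587 147.84833255 142.16512587] (array([ 0.21,  0.03, -0.09]), array([-0.02,  0.08,  0.18])) (array([0.22, 0.03, 3.41]), array([-0.02,  0.08,  0.18]))
1080 108.1994840437672 1.4215385407263728
931 106.82587910821883 0.9905701525530081
```

View pics/scene3.png

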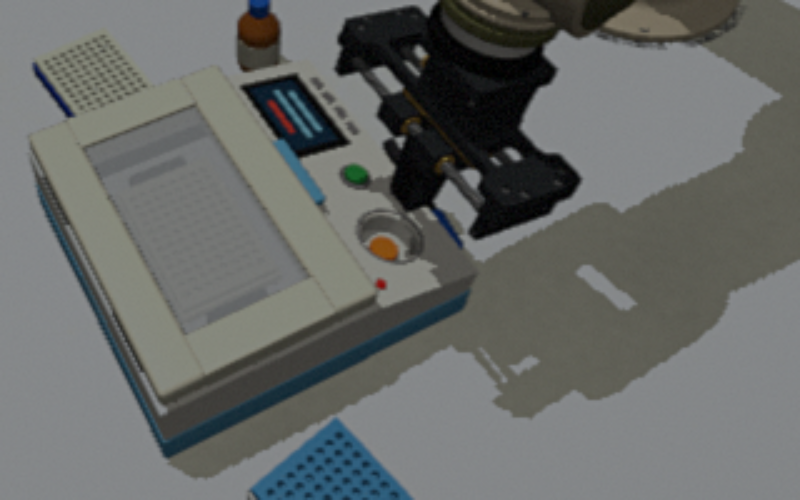

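The lid lies flat and shut (z≈107–108 in both views). The closed fingertips sit at crop (410,200), just over the recess at (390,237). I go in slowly.

Request:
servo_tool([
  [0.2,0,1,0,0,0,0],
  [0.2,0,2,0,0,0,0],
  [0.2,0,3,0,0,0,0],
  [0.2,0,3.6,0,0,0,0],
  [0.2,0,4.0,0,0,0,0],
  [0.2,0,4.4,0,0,0,0],
  [0.2,0,4.8,0,0,0,0],
  [0.2,0,4.8,0,0,0,0],
])

```text
time: 7.5
position: [490.2, 145.6, 95.8]
ee_rot: [3.105, -0.199, 0.325]
contact_force: [-1.4, 0.5, 0.5]
opening: 0.2
finger_force: 0.0
```

```bash
python3 -c "
from h import *
s=manip.state();f=s['contact_force'];print(R.from_rotvec(s['ee_rot']).inv().apply(f),tgt(key(5),RP),tgt(key(14),RP))
p,d,c=cam('top');cv2.imwrite('pics/t4.png',cv2.resize(p[180:280,210:340],None,fx=5,fy=5)[:,:,::-1])
p,d,c=cam('scene');cv2.imwrite('pics/s4.png',cv2.resize(p[200:300,330:450],None,fx=5,fy=5)[:,:,::-1])"
```

```text
[-1.32967911 -0.32612754 -0.80043462] (array([-0.16, -0.02,  0.09]), array([-0.01,  0.04,  0.08])) (array([-0.16, -0.02,  0.99]), array([-0.01,  0.04,  0.08]))
```

View pics/s4.png

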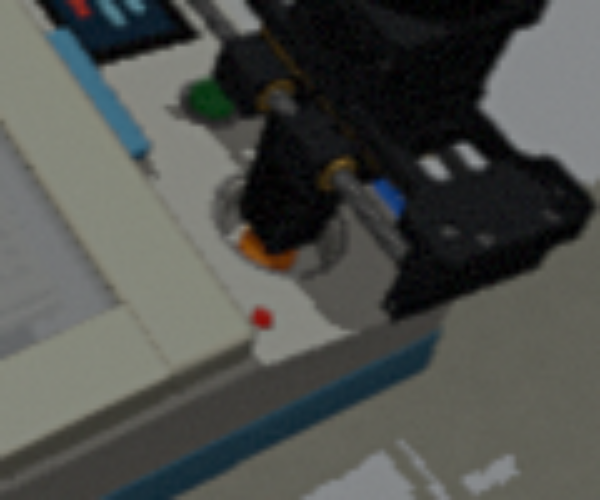

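The tips are inside the rim, roughly centred at crop (285,235) with no contact. I centre by −1.5 mm in x and press.

Request:
servo_tool([
  [-0.1,0,0.3,0,0,0,0],
  [-0.15,0,0.6,0,0,0,0],
  [-0.15,0,0.8,0,0,0,0],
  [-0.15,0,1.0,0,0,0,0],
  [-0.15,0,1.1,0,0,0,0],
  [-0.15,0,1.2,0,0,0,0],
  [-0.15,0,1.3,0,0,0,0],
  [-0.15,0,1.3,0,0,0,0],
])

```text
time: 8.4
position: [491.5, 145.5, 83.1]
ee_rot: [3.105, -0.199, 0.326]
contact_force: [-2.0, -0.7, 2.2]
opening: 0.2
finger_force: 1.4
```

```bash
python3 -c "
from h import *
s=manip.state();f=s['contact_force'];print(R.from_rotvec(s['ee_rot']).inv().apply(f),tgt(key(14),RP),tgt(key(19),RP))"
```

```text
[-1.38749284  0.98744349 -2.58858004] (array([-0.02, -0.01, -0.27]), array([-0.01,  0.01,  0.08])) (array([-0.02, -0.01,  0.23]), array([-0.01,  0.01,  0.08]))
```

Request:
servo_tool([
  [0,0,0.1,0,0,0,0],
  [0,0,0.15,0,0,0,0],
  [0,0,0.2,0,0,0,0],
  [0,0,0.25,0,0,0,0],
  [0,0,0.3,0,0,0,0],
  [0,0,0.3,0,0,0,0],
  [0,0,0.3,0,0,0,0],
  [0,0,0.3,0,0,0,0],
])

```text
time: 9.2
position: [492.0, 145.4, 81.0]
ee_rot: [3.105, -0.198, 0.327]
contact_force: [-9.2, -1.0, 15.0]
opening: 0.1
finger_force: 8.2
```

```bash
python3 -c "
from h import *
s=manip.state();f=s['contact_force'];print(R.from_rotvec(s['ee_rot']).inv().apply(f),tgt(key(14),RP),tgt(key(19),RP))"
```

```text
[ -5.68194718   2.13994707 -16.57066861] (array([-0.03, -0.01, -0.49]), array([-0.01, -0.  ,  0.09])) (array([-0.03, -0.01,  0.01]), array([-0.01, -0.  ,  0.09]))
```

The hard stop is at depth 19 mm, so the key is fully down. Holding there.

Request:
servo_tool([
  [0,0,0,0,0,0,0],
  [0,0,0,0,0,0,0],
  [0,0,0,0,0,0,0],
  [0,0,0,0,0,0,0],
  [0,0,0,0,0,0,0],
  [0,0,0,0,0,0,0],
  [0,0,0,0,0,0,0],
  [0,0,0,0,0,0,0],
])

```text
time: 10.0
position: [492.0, 145.4, 81.0]
ee_rot: [3.105, -0.198, 0.326]
contact_force: [-9.4, -0.7, 16.0]
opening: 0.3
finger_force: 8.2
```

Request:
servo_tool([
  [0,0,0,0,0,0,0],
  [0,0,0,0,0,0,0],
  [0,0,0,0,0,0,0],
  [0,0,0,0,0,0,0],
  [0,0,0,0,0,0,0],
  [0,0,0,0,0,0,0],
  [0,0,0,0,0,0,0],
  [0,0,0,0,0,0,0],
])

```text
time: 10.8
position: [492.0, 145.4, 81.0]
ee_rot: [3.105, -0.198, 0.326]
contact_force: [-9.0, -0.7, 14.5]
opening: 0.7
finger_force: 8.2
```

Request:
servo_tool([
  [0,0,0,0,0,0,0],
  [0,0,0,0,0,0,0],
  [0,0,0,0,0,0,0],
  [0,0,0,0,0,0,0],
  [0,0,0,0,0,0,0],
  [0,0,0,0,0,0,0],
  [0,0,0,0,0,0,0],
  [0,0,0,0,0,0,0],
])

```text
time: 11.6
position: [492.0, 145.4, 81.0]
ee_rot: [3.105, -0.198, 0.326]
contact_force: [-8.6, -0.6, 14.7]
opening: 0.4
finger_force: 8.2
```

Request:
servo_tool([
  [0,0,-0.5,0,0,0,0],
  [0,0,-1,0,0,0,0],
  [0,0,-2,0,0,0,0],
  [0,0,-4,0,0,0,0],
  [0,0,-6,0,0,0,0],
  [0,0,-9,0,0,0,0],
  [0,0,-12,0,0,0,0],
  [0,0,-12,0,0,0,0],
])

```text
time: 12.4
position: [468.3, 148.9, 201.5]
ee_rot: [3.105, -0.198, 0.337]
contact_force: [-0.5, -0.4, -1.0]
opening: 0.4
finger_force: 0.0
```

```bash
python3 -c "
from h import *
s=manip.state();print(s['time'],s['position'],s['contact_force'])
p,d,c=cam('scene');cv2.imwrite('pics/s5.png',p[:,:,::-1])
P=pts(d,c);m=(abs(P@ex-540)<10)&(P[...,2]>90)&(P[...,2]<125)&(abs(P@ey-132)<110);print(np.median(P[m][:,2]))
hsv=cv2.cvtColor(p,cv2.COLOR_RGB2HSV);m=(cv2.inRange(hsv,(5,150,120),(16,255,255))>0)&(np.hypot(P[...,0]-495,P[...,1]-145)<25);print(m.sum(),np.median(P[m],0))"
```

```text
12.4 [468.31901263 148.89247463 201.54203252] [-0.49869768 -0.36090537 -0.97169018]
106.78658370439177
67 [497.38790016 144.39558615  60.245713  ]
```

View pics/s5.png

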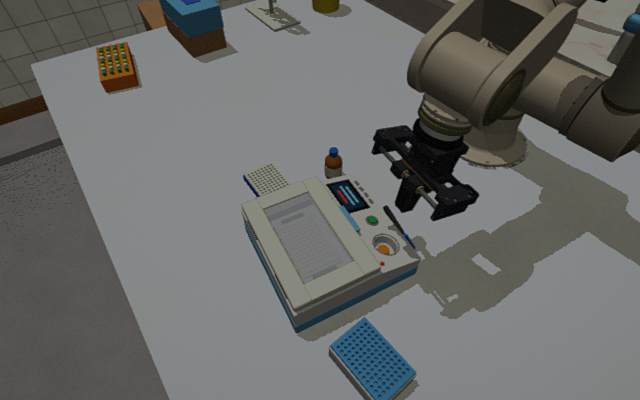

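The lid is flat and shut. The key is back at its original height (60.2 mm against 60.0 mm before), the surrounding items look unmoved, and the arm is clear of everything.

```bash
python3 -c "
from plant import manip
print(manip.finish_job())"
```

```text
the job is handed in; nothing more can be done
None
```

I handed the job in at about 12.5 s: I pushed the lid gently shut, held the reset key down for about 2.4 s, and it has sprung back. The start key and the loose things look untouched in the last picture, but no verdict came back, so whether it passed is not confirmed.

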